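# Line up and bolt the burner foot

## Robot

A 7-joint arm with a two-finger parallel gripper is mounted at the origin on the work surface. World frame = base frame: x ahead of the robot, y to its left, z up, the work surface at z = 0. Lengths are in m, angles in degrees, forces in N, time in s.
With the tool pointing down it reaches from about 0.4 to 0.875 m from the base axis. Payload 19.3 kg.
Tool frame: the origin (TCP) lies at the very end of the fingers, on their centre line; the grasp point (between the pads) lies 19 mm behind it; z points along the fingers, y is the line along which they close (so a half turn about z gives the same grasp; the last joint's range is limited). The gripper opens to 85 mm and grips with 20 to 120 N. Pads are 22 mm wide; open, the fingers measure 114 mm over their backs; the gripper's body (76 mm by 85 mm) begins 54 mm behind the grasp point. The pads swing forward as they close: fully open they stand 13 mm farther back than shut.
Start: joints at [64.504, 29.874, -2.08, 91.645, 1.215, 58.505, -6.463], TCP at [0.229, -0.582, 0.209] pointing down, gripper open.
Joint ranges: [-166.77, 166.77], [-17.47, 122.26], [-85.68, 81.53], [9.62, 139.38], [-72.42, 252.41], [9.2, 110.78], [-144.41, 144.41]. Speed limits (degrees/s): [108.29, 108.29, 136.94, 136.94, 172.46, 172.46, 172.46].

## Interface

Orientations are given as [roll, pitch, yaw] about the fixed x, y, z axes, in that order (R = Rz(yaw) Ry(pitch) Rx(roll)).
In Python, from rig import get_state, imaging, bot gives the robot as it stands. The module is installed in compiled form; this text tells all that it offers.
- The arm moves only by the tool servo_tool, never from a script. Its argument "rows" is one flat list of numbers, 7 for each row, row after row: the shift along the tool's x, y, z in cm, then the turn, a rotation vector about the tool's x, y, z in rad, then the closure, from 0 (fully open) to 1 (shut). In form: [tx, ty, tz, rx, ry, rz, fingers, tx, ty, tz, rx, ry, rz, fingers, ...]. A call has 1 to 5 rows; each row is the pose to reach, as a shift and turn from the pose commanded when the call began, along the tool's axes at that moment; what a row does not reach only later rows make up. A row lasts 1/8 s, in which the tool goes at most 62.5 mm and 10.7 degrees, less where a joint would pass 70% of its speed; a pose out of reach is approached as far as the arm can. A call with a gripper value outside its range is refused whole. The fingers move at their own pace and stop on an object; "grip_force" is the grip in N (left out, the last holds). Time passes only in rows, so rows that repeat a pose let the fingers close. It gives the time, the measured TCP pose, the force, the opening and the grip force at its end, in the units of the state.
- get_state(): the state, without advancing time (a new reading comes with each control period).
- imaging.capture(name): name is "side" or "top"; returns the picture (480x640x3 uint8, red, green, blue); there is no depth.
- imaging.camera_info(name): a dict with "fx", "fy", "cx", "cy" (pixels), "D" ([k1, k2, p1, p2, k3] as OpenCV has them; the pictures are not rectified), "R" (3x3) and "t" (3): a world point X has camera coordinates R X + t. Camera axes: x right, y down, z forward; pixel columns grow to the right and rows downward; lengths in m; the calibration is good to about 2 mm. A picture is of the moment at which its call begins. camera_info takes no time and is no camera call.
- bot.job_done(): hands the job in; it is judged then, once.
Trained networks look in the newest picture that a camera, given by its name, has taken for a name from the list of things; names that differ only in an ending like _2 or _b are one class to them, and where a whole thing is asked for, a point or a joint stands for the part that bears it (a point fixed in the world has none). Each returns a list of dicts, best first, with "conf" (0 to 1); they miss things now and then, are a little off and sometimes report something else, mostly with a low value. They report only what shows in the picture. A call takes as long as a camera call.
- imaging.recognise(target, camera): "position" ([x, y, z] in m, in world coordinates, good to about 4 mm: the middle of the surface that is visible of it).
The state is a dict: "time_s": time; "q": joint angles; "qd": joint speeds; "effort": joint torques, N m; "tcp_pos": TCP position; "ee_rot": TCP orientation; "force": force on the tool from outside, world axes, zero at the start; "moment": the same for the moment, N m; "opening": opening from 0.0 (shut) to 1.0 (fully open); "grip_force": force on a finger pad.
Only numpy, scipy, OpenCV 4.12 (cv2) and the standard library are available. Lean on these libraries where they do the work, as an engineer would, in place of code of your own. Each camera call takes 0.05 s, during which the arm holds its last target. There are 200 camera calls.

## Task

The glassworker's burner has swung out of line on its pivot, so the two holes in its foot plate no longer sit over those in the bed. Work the blue-headed drift pin down through the yellow-framed hole to draw the foot into line, then put the red-headed bolt into the plain hole; seat each one fully home, collar on the plate, with a firm push of about 20 N held for half a second before letting go, never as much as 40 N, and let both stay in. Turn the burner with the drift pin only, never by pushing it with the gripper, and leave everything else on the bench where it is.

Things in the scene. Friction and masses are not known exactly. Their poses are not given: they have to be found in the camera images.
- bed: Dark steel bed of the glassworker's burner, fixed on levelling feet: a block 160 x 130 mm, 45 mm high, its underside 0 to 8 mm above the bench. Origin: centre of its underside, x along the 160 mm length towards the burner's nozzle, z up. Two 13.5 mm holes go right through it from top to bottom, both near its -x end (the end away from the pivot).
- foot (a joint): Angle of the aluminium foot plate (150 x 120 x 8 mm) that lies on the bed's top, about the upright pivot bolt already fitted at bed frame x = +55 mm. 0 = its holes exactly over the bed's; positive = anticlockwise from above. Starts 0.044 to 0.056 rad off, so its holes stand 5 to 6.5 mm off. It turns stiffly (about 5 N at the holes) and stays where left.
- bed_hole_yellow (a point): Centre of the mouth, on the bed's top (45 mm above its underside), of the hole that lies under the yellow-framed hole: bed frame x = -50, y = +40 mm. Hole 13.5 mm across with a 1 mm chamfer, right through.
- bed_hole_plain (a point): The same for the hole without a frame: bed frame x = -50, y = -40 mm.
- foot_hole_yellow (a point): Centre of the mouth, on the top face of the foot plate (8 mm above the bed's top), of its hole with a yellow square painted round it; 13.5 mm across, right through the 8 mm plate.
- foot_hole_plain (a point): The same for the foot plate's hole without paint; 80 mm from the yellow one. The burner stands on the plate round the pivot, up to about 95 mm above it; nothing stands within 60 mm of either hole's axis.
- drift: Drift pin, blue head, steel shank. Square head 18 x 18 mm, 40 mm tall, on a round collar 26 mm across, 6 mm thick. Origin: centre of the collar's underside, z up; x, y square to the head's faces (6 to 46 mm above the origin). The shank is 46 mm long: 12.5 mm across for the 18 mm under the collar, then a straight taper 28 mm long down to a 5 mm flat tip. About 0.12 kg.
- drift_tip (a point): Centre of the drift pin's tip, 46 mm below its origin.
- bolt: Bolt without thread, red head, brass shank. Square head 18 x 18 mm, 40 mm tall, on a round collar 26 mm across, 6 mm thick. Origin: centre of the collar's underside, z up; x, y square to the head's faces (6 to 46 mm above the origin). The shank is 36 mm long and 11 mm across; its last 2 mm narrow to a 10 mm tip. About 0.1 kg.
- bolt_tip (a point): Centre of the bolt's tip, 36 mm below its origin.
- rack: Wooden rack 70 x 180 mm, 55 mm high, in which the drift pin, the bolt and a black-headed punch of the same shape of head stand upright, collars on its top, in any order in three 17 mm sockets 60 mm apart along its y. Origin: centre of its underside.
- punch: Bystander: black-headed punch standing in the rack.
- tweezers: Bystander: steel tweezers, 145 mm, lying at the right.
- frit_tray: Bystander: shallow steel tray 110 x 90 mm with blue glass chips, beyond the burner and rack.
- paddle: Bystander: spatula-like hand tool, lying near the robot on its right.
- murrine_jar: Bystander: amber glass jar 64 mm across, 85 mm tall, at the left.
- tin: Bystander: open aluminium tin 80 mm across, 90 mm tall, at the right.
- brush: Bystander: brush lying at the left.
- mandrel_stop: Bystander: dark graphite block 70 x 50 mm, 45 mm high, beyond the burner and rack.

How it is judged:
By the outcome, as a careful person would: the job done as asked, in the order asked, and still so for the second after the job is handed in, with the robot touching nothing.
It also fails if it takes over 72 s, if anything falls off the work surface, if the arm or the gripper's body presses on something with over 40 N, if the wrist force passes 120 N, or if a joint passes its speed limit or range.

## Working session

There is one attempt and no reset: what is moved stays moved. The work goes in short steps, Python scripts to look and compute and a tool call to move; the robot and the scene stay as the last step left them, time stands still between calls to the robot, and variables do not carry over. Pictures are saved under pics/ and viewed, at most 10 in all, crops included, and the job is handed in when it is done.

Besides the shell and the picture viewer there is one more tool, called after "Emit:" as a command line: name --argument value ..., lists and objects as JSON in quotes. servo_tool: Moves the arm, as the interface text tells. Its arguments: {"type":"object","properties":{"rows":{"type":"array","items":{"type":"number"}},"grip_force":{"type":"number"}},"required":["rows"]}

```bash
mkdir -p pics
python3 - <<'E'
from rig import get_state, imaging, bot
import cv2, numpy as np
for c in ("side","top"):
    im=imaging.capture(c); cv2.imwrite(f"pics/{c}0.png",im[:,:,::-1])
    i=imaging.camera_info(c); print(c,i['fx'],i['cx'],i['cy'],np.round(i['D'],4),"pos",-np.array(i['R']).T@np.array(i['t']), np.round(i['R'],3).tolist())
    for n in ["bed","foot_hole_yellow","foot_hole_plain","drift","bolt","rack","punch"]:
        r=imaging.recognise(n,c); print(n,[(np.round(d['position'],4).tolist(),round(d['conf'],2)) for d in r[:2]])
s=get_state(); print({k:np.round(v,3).tolist() for k,v in s.items()})
E
```

```text
side 515.1950718087256 321.60084488118065 239.71616668170594 [-0.064  0.     0.     0.     0.   ] pos [0.45323758 0.81461196 0.67634626] [[-0.987, -0.16, 0.011], [-0.102, 0.578, -0.809], [0.123, -0.8, -0.587]]
bed [([0.5426, -0.1439, 0.0513], 0.82)]
foot_hole_yellow [([0.5533, -0.1522, 0.0574], 0.65)]
foot_hole_plain [([0.5567, -0.1523, 0.0541], 0.56)]
drift [([0.5378, 0.1379, 0.0838], 0.68)]
bolt [([0.5497, 0.0825, 0.0857], 0.48)]
rack [([0.5305, 0.1895, 0.0551], 0.88)]
punch [([0.5253, 0.1952, 0.0814], 0.59), ([0.5367, 0.1386, 0.0823], 0.3)]
top 468.8895904079481 322.6600900035828 231.08543604738574 [0.0386 0.     0.     0.     0.    ] pos [ 0.42154048 -0.01757636  1.23255318] [[0.002, -1.0, -0.011], [-0.991, -0.0, -0.131], [0.131, 0.011, -0.991]]
bed [([0.5304, -0.1645, 0.0554], 0.65)]
foot_hole_yellow [([0.5368, -0.1685, 0.0545], 0.72)]
foot_hole_plain [([0.5307, -0.1651, 0.0526], 0.74), ([0.5358, -0.1672, 0.0551], 0.68)]
drift [([0.5357, 0.1251, 0.0542], 0.29)]
bolt []
rack [([0.5376, 0.125, 0.0512], 0.74)]
punch []
{'time_s': 0.8, 'q': [64.503, 29.873, -2.078, 91.644, 1.216, 58.504, -6.464], 'qd': [0.165, -0.019, 0.047, 0.068, -0.026, 0.015, 0.023], 'effort': [0.002, -92.675, 1.98, -37.022, 0.018, 0.002, 0.0], 'tcp_pos': [0.229, -0.582, 0.209], 'ee_rot': [179.998, 0.002, 21.469], 'force': [-0.624, -0.107, -0.136], 'moment': [-0.015, -0.001, 0.006], 'grip_force': 0.0, 'opening': 0.998}
```

View pictures.

View pics/side0.png

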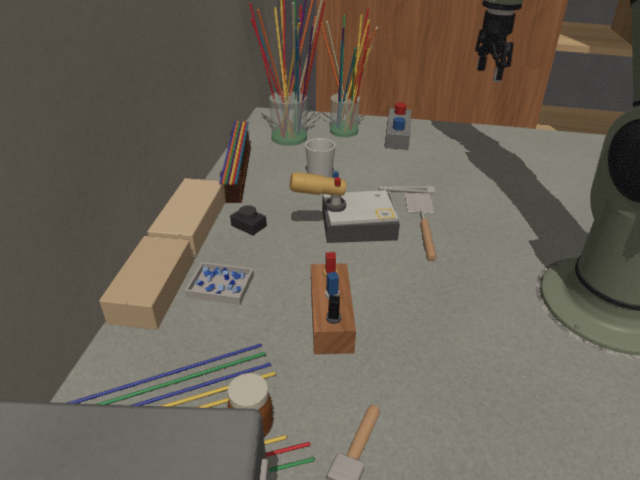

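View pics/top0.png

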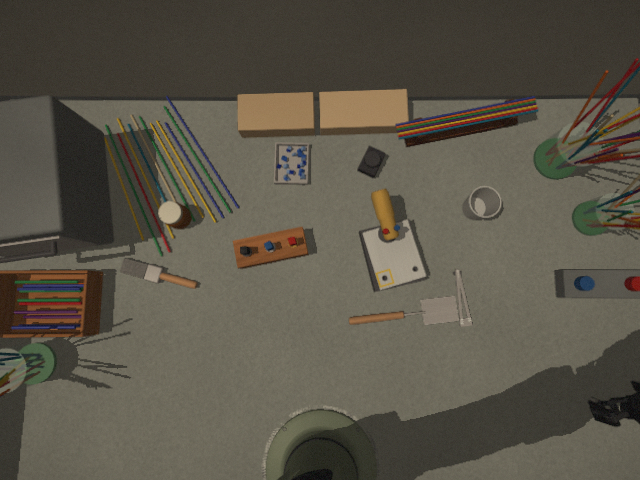

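```bash
cat > crop.py <<'E'
import cv2, numpy as np, sys
def crop(im,x,y,w,h,k):
    o=cv2.resize(im[y:y+h,x:x+w],None,fx=k,fy=k,interpolation=cv2.INTER_CUBIC)
    for i in range(0,w,10): cv2.putText(o,str(x+i),(i*k,8),0,.3,(0,0,255),1); cv2.line(o,(i*k,9),(i*k,14),(0,0,255),1)
    for j in range(10,h,10): cv2.putText(o,str(y+j),(0,j*k+4),0,.3,(0,0,255),1); 
    return o
def side_by(a,b):
    H=max(a.shape[0],b.shape[0]); f=lambda o:cv2.copyMakeBorder(o,0,H-o.shape[0],0,0,cv2.BORDER_CONSTANT)
    return np.hstack([f(a),f(b)])
E
python3 - <<'E'
import cv2; from crop import *
t=cv2.imread("pics/top0.png"); s=cv2.imread("pics/side0.png")
cv2.imwrite("pics/c1.png",side_by(crop(t,355,215,75,80,5),crop(s,315,185,85,62,5)))
cv2.imwrite("pics/c2.png",side_by(crop(t,230,220,82,52,5),crop(s,305,245,55,112,5)))
E
```

```text
(no output)
```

View pics/c1.png

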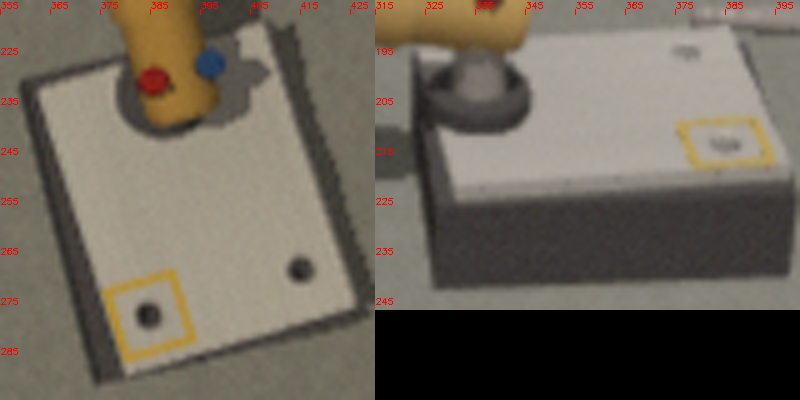

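View pics/c2.png

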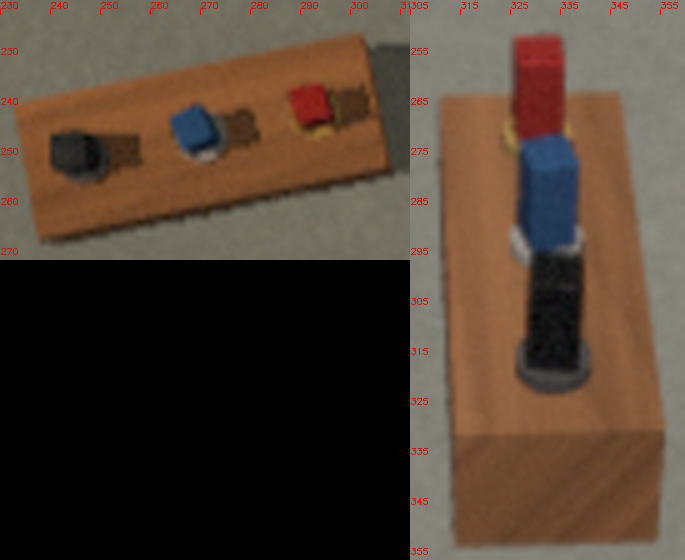

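```bash
cat > geo.py <<'E'
import cv2, numpy as np
from rig import imaging
from scipy.optimize import least_squares, minimize
cam={c:imaging.camera_info(c) for c in ("side","top")}
def K(c): i=cam[c]; return np.array([[i['fx'],0,i['cx']],[0,i['fy'],i['cy']],[0,0,1.]])
def proj(c,X):
    i=cam[c]; r=cv2.Rodrigues(np.array(i['R'],float))[0]
    return cv2.projectPoints(np.atleast_2d(np.array(X,float)),r,np.array(i['t'],float),K(c),np.array(i['D'],float))[0][:,0]
def onz(c,uv,z):
    i=cam[c]; n=cv2.undistortPoints(np.array([[uv]],float),K(c),np.array(i['D'],float))[0,0]
    R=np.array(i['R']); d=R.T@np.array([*n,1]); o=-R.T@np.array(i['t']); return o+d*(z-o[2])/d[2]
def tri(uvt,uvs):
    f=lambda X: np.r_[proj("top",X)[0]-uvt, proj("side",X)[0]-uvs]
    r=least_squares(f,[.5,0,.06]); return r.x, r.fun
def box(x,y,yaw,z0,z1,h=.009):
    c,s=np.cos(yaw),np.sin(yaw)
    return [[x+c*a-s*b,y+s*a+c*b,z] for z in (z0,z1) for a in(-h,h) for b in(-h,h)]
def fitbox(c,mask,x0,z0,z1):
    k=8; ys,xs=np.nonzero(mask); u0,v0=xs.min()-4,ys.min()-4; w,h=xs.max()-u0+5,ys.max()-v0+5
    m=cv2.resize(mask[v0:v0+h,u0:u0+w].astype(np.float32),None,fx=k,fy=k,interpolation=cv2.INTER_LINEAR)
    def cost(p):
        q=(proj(c,box(*p,z0,z1))-[u0,v0]+.5)*k-.5
        o=np.zeros(m.shape,np.float32); cv2.fillConvexPoly(o,cv2.convexHull(np.round(q*16).astype(np.int32)),1,shift=4)
        return float(np.abs(o-m).sum()/k/k)
    best=min((minimize(cost,[*x0,y],method="Nelder-Mead",options=dict(initial_simplex=[[*x0,y],[x0[0]+.004,x0[1],y],[x0[0],x0[1]+.004,y],[*x0,y+.3]])) for y in np.radians([-40,-20,0,20,40])),key=lambda r:r.fun)
    return best.x[:2],np.degrees(best.x[2]),best.fun,mask.sum()
E
python3 - <<'E'
from geo import *
t=cv2.imread("pics/top0.png"); s=cv2.imread("pics/side0.png")
def dark(im,u,v,r):
    g=im.astype(float).mean(2); ys,xs=np.mgrid[v-r:v+r+1,u-r:u+r+1]; p=g[v-r:v+r+1,u-r:u+r+1]
    w=np.clip(np.median(p)*.9-p,0,None); return np.array([(w*xs).sum(),(w*ys).sum()])/w.sum()
for n,a,b in (("yellow",(384,278),(385,213)),("plain",(415,268),(377,195))):
    A=dark(t,*a,4); B=dark(s,*b,3); X,f=tri(A,B); print(n,A,B,X,f.round(2)); print(onz("top",A,.057),onz("side",B,.057))
for c,im,b in (("top",t,(230,220,82,52)),("side",s,(305,245,55,112))):
    x,y,w,h=b; hsv=cv2.cvtColor(im,cv2.COLOR_BGR2HSV)
    roi=np.zeros(im.shape[:2],bool); roi[y:y+h,x:x+w]=1
    H,S,V=[hsv[:,:,i].astype(int) for i in range(3)]
    for n,m,x0 in (("blue",(abs(H-108)<15)&(S>100),(.537,.137)),("red",((H<6)|(H>172))&(S>140),(.55,.083))):
        print(c,n,fitbox(c,m&roi,x0,.061,.101))
E
```

```text
yellow [384.16525612 277.63875278] [385.17078652 213.62247191] [ 0.46032745 -0.15808668  0.05231092] [-0.    0.04 -0.03 -0.  ]
[ 0.46026675 -0.15753159  0.057     ] [ 0.46020036 -0.15077183  0.057     ]
plain [414.63761936 268.56710291] [377.2686531  194.97359496] [ 0.48331041 -0.23438181  0.05298206] [ 0.   -0.06  0.05  0.01]
[ 0.48295495 -0.23363893  0.057     ] [ 0.48324422 -0.22763388  0.057     ]
top blue (array([0.53796208, 0.12874345]), np.float64(48.32294812221404), np.float64(24.4166259765625), np.int64(53))
top red (array([0.55027165, 0.07143505]), np.float64(30.3240985112632), np.float64(20.9891357421875), np.int64(52))
side blue (array([0.5381854 , 0.13063471]), np.float64(7.629822640019601), np.float64(49.76953125), np.int64(215))
side red (array([0.55067646, 0.06916202]), np.float64(7.936728321025415), np.float64(52.97509765625), np.int64(183))
```

Run:
```python
from geo import *
for c,b in (("top",(230,220,82,52)),("side",(305,245,55,112))):
    im=cv2.imread(f"pics/{c}0.png").astype(int)
    x,y,w,h=b; roi=np.zeros(im.shape[:2],bool); roi[y:y+h,x:x+w]=1
    B,G,R=im[...,0],im[...,1],im[...,2]
    for n,m,x0 in (("blue",B-R>8,(.538,.13)),("red",(R-G>45)&(abs(G-B)<28)&(R>2.2*G),(.55,.07))):
        m=m&roi; nn,l,st,_=cv2.connectedComponentsWithStats(m.astype(np.uint8)); m=l==1+np.argmax(st[1:,4])
        print(c,n,[np.round(v,4) for v in fitbox(c,m,x0,.061,.101)])
        ys,xs=np.nonzero(m)
        if c=="top":
            for r in range(ys.min(),ys.max()+1): print("".join("#" if m[r,q] else "." for q in range(xs.min(),xs.max()+1)))
```

```text
top blue [array([0.5375, 0.1285]), np.float64(32.4287), np.float64(18.7761), np.int64(62)]
.....#....
...####...
.#######..
#########.
.########.
.#########
.#########
..########
..######..
.....#....
top red [array([0.5504, 0.0717]), np.float64(-62.899), np.float64(20.8477), np.int64(54)]
..#####..
#######..
########.
########.
########.
.#######.
.########
..###....
side blue [array([0.5388, 0.13  ]), np.float64(12.4586), np.float64(34.1766), np.int64(242)]
side red [array([0.5513, 0.0682]), np.float64(7.8732), np.float64(59.5825), np.int64(171)]
```

```bash
cat > mv.py <<'E'
# python3 mv.py x y z yaw fingers nrows : rows split in calls, from the measured pose (tool down)
import sys, numpy as np
from scipy.spatial.transform import Rotation as Ro
def plan(p,R,x,y,z,yaw,f,n):
    Rt=Ro.from_euler("xyz",[180,0,yaw],degrees=True); tgt=np.array([x,y,z])
    dv=(R.inv()*Rt).as_rotvec(); k=0
    while k<n:
        m=min(5,n-k); Rb=R*Ro.from_rotvec(dv*k/n); pb=p+(tgt-p)*k/n; rows=[]
        for j in range(1,m+1):
            t=Rb.inv().apply((tgt-p)*j/n)*100; r=dv*j/n
            rows.append([float(v) for v in (*np.round(t,2),*np.round(r,3),f)])
        print("[",", ".join(",".join(f"{v:g}" for v in r) for r in rows),"]"); k+=m
if __name__=="__main__":
    from rig import get_state
    s=get_state(); a=list(map(float,sys.argv[1:])); print(s['time_s'],np.round(s['tcp_pos'],4),np.round(s['ee_rot'],2),np.round(s['force'],1),s['opening'])
    plan(np.array(s['tcp_pos']),Ro.from_euler("xyz",s['ee_rot'],degrees=True),*a[:5],int(a[5]))
E
python3 mv.py .538 .1297 .22 115 0.3 15
```

```text
0.8 [ 0.2288 -0.5816  0.2094] [180.     0.    21.47] [-0.6 -0.1 -0.1] 0.9983324702967912
[ 3.65,-3.66,-0.07,-0,0,-0.109,0.3, 7.31,-7.32,-0.14,-0,0,-0.218,0.3, 10.96,-10.98,-0.21,-0,0,-0.326,0.3, 14.62,-14.63,-0.28,-0,0,-0.435,0.3, 18.27,-18.29,-0.35,-0,0,-0.544,0.3 ]
[ 5.02,-1.24,-0.07,-0,0,-0.109,0.3, 10.04,-2.48,-0.14,-0,0,-0.218,0.3, 15.06,-3.72,-0.21,-0,0,-0.326,0.3, 20.08,-4.95,-0.28,-0,0,-0.435,0.3, 25.1,-6.19,-0.35,-0,0,-0.544,0.3 ]
[ 4.94,1.54,-0.07,-0,0,-0.109,0.3, 9.87,3.08,-0.14,-0,0,-0.218,0.3, 14.81,4.62,-0.21,-0,0,-0.326,0.3, 19.75,6.16,-0.28,-0,0,-0.435,0.3, 24.68,7.7,-0.35,-0,0,-0.544,0.3 ]
```

Emit:
servo_tool --rows '[3.65,-3.66,-0.3,0,0,-0.109,0.3,7.31,-7.32,-0.6,0,0,-0.218,0.3,10.96,-10.98,-0.9,0,0,-0.326,0.3,14.62,-14.63,-1.2,0,0,-0.435,0.3,18.27,-18.29,-1.5,0,0,-0.544,0.3]'

```text
time_s: 1.42
tcp_pos: [0.3324, -0.343, 0.2247]
ee_rot: [180.0, 0.0, 52.8]
force: [1.1, -1.1, -0.4]
opening: 0.701
grip_force: 0.0
```

Emit:
servo_tool --rows '[5.02,-1.24,0,0,0,-0.109,0.3,10.04,-2.48,0,0,0,-0.218,0.3,15.06,-3.72,0,0,0,-0.326,0.3,20.08,-4.95,0,0,0,-0.435,0.3,25.1,-6.19,0,0,0,-0.544,0.3]'

```text
time_s: 2.05
tcp_pos: [0.4355, -0.106, 0.2247]
ee_rot: [180.0, 0.0, 84.0]
force: [0.8, -1.4, -0.6]
opening: 0.699
grip_force: 0.0
```

Emit:
servo_tool --rows '[4.94,1.54,0,0,0,-0.109,0.3,9.87,3.08,0,0,0,-0.218,0.3,14.81,4.62,0,0,0,-0.326,0.3,19.75,6.16,0,0,0,-0.435,0.3,24.68,7.7,0,0,0,-0.544,0.3]'

```text
time_s: 2.68
tcp_pos: [0.5388, 0.1311, 0.2245]
ee_rot: [180.0, 0.0, 115.2]
force: [1.1, -0.3, -0.3]
opening: 0.7
grip_force: 0.0
```

```bash
python3 mv.py .538 .1297 .067 115 0.3 5
python3 - <<'E'
from rig import get_state; import numpy as np; print(np.round(get_state()['q'],1))
E
```

```text
2.675 [0.5388 0.1311 0.2245] [1.7998e+02 2.0000e-02 1.1516e+02] [ 1.1 -0.3 -0.3] 0.6998268712868172
[ -0.02,-0.03,3.15,0,0,0.001,0.3, -0.03,-0.05,6.3,0,0,0.001,0.3, -0.05,-0.08,9.45,0,0,0.002,0.3, -0.07,-0.1,12.6,0,0,0.002,0.3, -0.09,-0.13,15.75,0,0,0.003,0.3 ]
[  7.6  26.2 -37.6 100.1  18.2  59.8 -11.2]
```

Emit:
servo_tool --rows '[-0.05,-0.08,4,0,0,0,0.3,-0.09,-0.13,8,0,0,0,0.3,-0.09,-0.13,11.5,0,0,0,0.3,-0.09,-0.13,14.5,0,0,0,0.3,-0.09,-0.13,15.7,0,0,0,0.3]'

```text
time_s: 3.3
tcp_pos: [0.5367, 0.128, 0.0661]
ee_rot: [-179.9, -0.0, 115.0]
force: [0.7, -0.2, 0.5]
opening: 0.701
grip_force: 0.0
```

Emit:
servo_tool --rows '[0,0,0,0,0,0,0.7,0,0,0,0,0,0,1,0,0,0,0,0,0,1,0,0,0,0,0,0,1,0,0,0,0,0,0,1]' --grip_force 80

```text
time_s: 3.92
tcp_pos: [0.5382, 0.1284, 0.0688]
ee_rot: [179.9, 0.0, 115.0]
force: [-0.4, 0.2, 7.3]
opening: 0.178
grip_force: 78.2
```

Emit:
servo_tool --rows '[0,0,-0.5,0,0,0,1,0,0,-2,0,0,0,1,0,0,-4,0,0,0,1,0,0,-7,0,0,0,1,0,0,-10,0,0,0,1]'

```text
time_s: 4.55
tcp_pos: [0.5373, 0.1283, 0.1695]
ee_rot: [180.0, 0.0, 115.0]
force: [0.0, 0.6, -0.5]
opening: 0.177
grip_force: 78.4
```

Run:
```python
from rig import *; from crop import *; from geo import proj
s=get_state(); print(s['tcp_pos'],s['force'],s['opening'])
a=imaging.capture("top")[:,:,::-1]; b=imaging.capture("side")[:,:,::-1]
u=proj("side",s['tcp_pos'])[0].astype(int); v=proj("top",s['tcp_pos'])[0].astype(int); print(u,v)
cv2.imwrite("pics/c3.png",side_by(crop(np.ascontiguousarray(a),int(v[0])-40,int(v[1])-40,75,80,5),crop(np.ascontiguousarray(b),int(u[0])-40,int(u[1])-50,80,100,5)))
```

```text
[0.53727682 0.12831824 0.16946154] [ 0.01152064  0.56960652 -0.49757699] 0.1770788237028274
[334 242] [264 241]
```

View pics/c3.png

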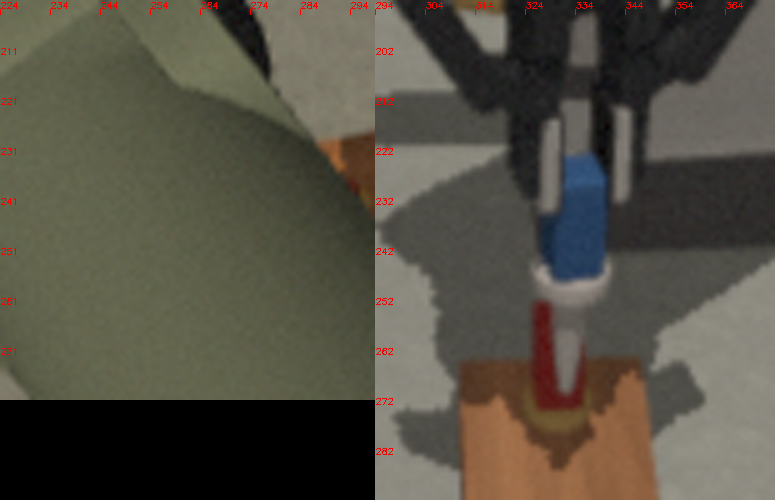

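```bash
python3 - <<'E'
from geo import *
p=np.array([.53728,.12832,.16946])
for L in (0,.0138,.0598): print(L,proj("side",p-[0,0,L])[0])
print(proj("side",p-[0,0,.0598]+[[.001,0,0],[0,.001,0],[0,0,.001]]))
E
python3 mv.py .461 -.155 .19 60 1 8
```

```text
0 [334.25322967 242.61944179]
0.0138 [334.04597321 249.24349153]
0.0598 [333.38067889 270.44865056]
[[332.80928623 270.38550728]
 [333.29902366 270.8102255 ]
 [333.3947369  270.00148631]]
4.65 [0.5387 0.1288 0.1713] [1.7972e+02 6.0000e-02 1.1497e+02] [ 0.9  0.7 -0.3] 0.18035878190329493
[ -2.81,-2.38,-0.24,0.001,-0,0.12,1, -5.61,-4.75,-0.49,0.001,-0,0.24,1, -8.42,-7.13,-0.73,0.002,-0.001,0.36,1, -11.22,-9.51,-0.97,0.002,-0.001,0.48,1, -14.03,-11.89,-1.21,0.003,-0.001,0.6,1 ]
[ -3.66,-0.38,-0.24,0.001,-0,0.12,1, -7.32,-0.76,-0.47,0.001,-0,0.24,1, -10.98,-1.14,-0.71,0.002,-0.001,0.36,1 ]
```

Emit:
servo_tool --rows '[-2.81,-2.38,-3,0,0,0.12,1,-5.61,-4.75,-3,0,0,0.24,1,-8.42,-7.13,-3,0,0,0.36,1,-11.22,-9.51,-3,0,0,0.48,1,-14.03,-11.89,-3,0,0,0.6,1]'

```text
time_s: 5.28
tcp_pos: [0.4882, -0.0503, 0.1978]
ee_rot: [180.0, -0.0, 80.4]
force: [-0.0, 0.2, -1.2]
opening: 0.179
grip_force: 78.6
```

Emit:
servo_tool --rows '[-3.66,-0.38,0,0,0,0.12,1,-7.32,-0.76,2,0,0,0.24,1,-10.98,-1.14,4.5,0,0,0.36,1,-10.98,-1.14,6,0,0,0.36,1,-10.98,-1.14,6,0,0,0.36,1]'

```text
time_s: 5.9
tcp_pos: [0.4593, -0.1549, 0.137]
ee_rot: [-179.9, -0.0, 60.1]
force: [1.4, -0.1, -0.8]
opening: 0.177
grip_force: 78.5
```

```bash
cat > look.py <<'E'
import sys; from rig import *; from crop import *; from geo import proj
n=sys.argv[1]; P=[]
for k in range(6):
    b=imaging.capture("side"); s=get_state(); P.append(s['tcp_pos'])
p=np.mean(P,0); print(s['time_s'],p,np.std(P,0),s['ee_rot'],s['force'],s['opening'])
cv2.imwrite(f"pics/{n}_full.png",b[:,:,::-1])
for L in (0,.0138,.0598): print(L,proj("side",p-[0,0,L])[0])
u=proj("side",p-[0,0,.05])[0].astype(int)
cv2.imwrite(f"pics/{n}.png",crop(np.ascontiguousarray(b[:,:,::-1]),int(u[0])-45,int(u[1])-45,90,90,6))
E
python3 look.py d1
```

```text
6.2 [ 0.46012856 -0.15493765  0.1380179 ] [0.00014335 0.00020106 0.00017867] [ 1.79948319e+02 -1.74441494e-02  6.00264784e+01] [ 0.0945443   0.06472425 -1.08137614] 0.18033790160470126
0 [388.44958731 180.59679952]
0.0138 [387.89951642 186.24056488]
0.0598 [386.11481257 204.48451592]
```

View pics/d1.png

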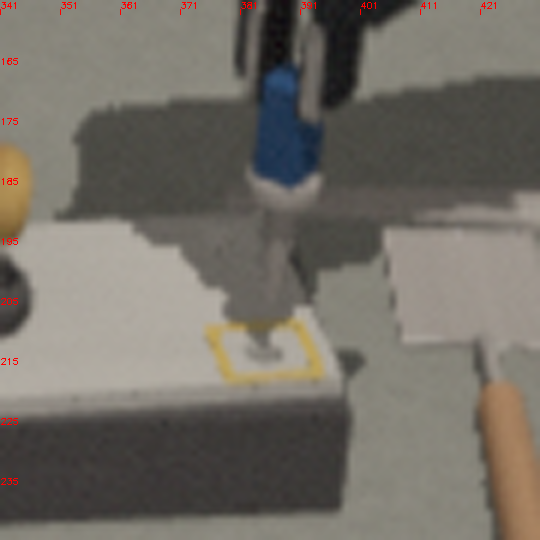

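Run:
```python
from crop import *
b=cv2.imread("pics/d1_full.png"); x,y,w,h=368,180,36,45
g=b[y:y+h,x:x+w].astype(float); g=np.clip((g-50)*255/130,0,255).astype(np.uint8)
f=np.zeros_like(b); f[y:y+h,x:x+w]=g
a=crop(f,x,y,w,h,12)
hs=cv2.cvtColor(b,cv2.COLOR_BGR2GRAY)
cl=np.clip((hs[y:y+h,x:x+w].astype(float)-60)*255/90,0,255).astype(np.uint8)
f2=np.zeros_like(b); f2[y:y+h,x:x+w]=cv2.applyColorMap(cl,cv2.COLORMAP_JET)
cv2.imwrite("pics/d1z.png",cv2.resize(side_by(a,crop(f2,x,y,w,h,12)),None,fx=.92,fy=.92))
```

```text
(no output)
```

View pics/d1z.png

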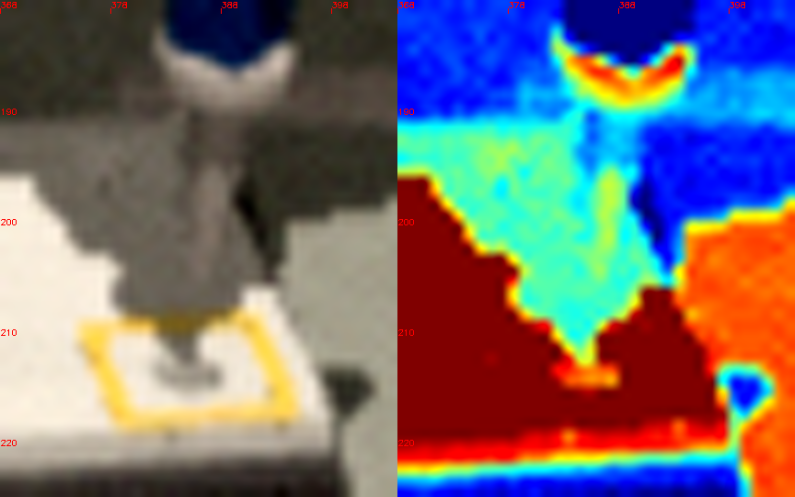

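Emit:
servo_tool --rows '[0,0,1.5,0,0,0,1,0,0,2,0,0,0,1,0,0,2.2,0,0,0,1,0,0,2.4,0,0,0,1,0,0,2.5,0,0,0,1]'

```text
time_s: 6.82
tcp_pos: [0.4597, -0.1557, 0.1124]
ee_rot: [180.0, -0.0, 60.0]
force: [0.3, -0.3, -2.4]
opening: 0.182
grip_force: 78.5
```

Emit:
servo_tool --rows '[0,0,0.1,0,0,0,1,0,0,0.2,0,0,0,1,0,0,0.3,0,0,0,1,0,0,0.3,0,0,0,1]'

```text
time_s: 7.32
tcp_pos: [0.4596, -0.1556, 0.1094]
ee_rot: [-180.0, -0.0, 60.0]
force: [-0.2, -0.2, -1.5]
opening: 0.176
grip_force: 78.5
```

Emit:
servo_tool --rows '[0,0,0.1,0,0,0,1,0,0,0.2,0,0,0,1,0,0,0.3,0,0,0,1,0,0,0.3,0,0,0,1]'

```text
time_s: 7.82
tcp_pos: [0.4596, -0.1556, 0.1063]
ee_rot: [-180.0, 0.0, 60.0]
force: [0.3, -0.2, -0.6]
opening: 0.179
grip_force: 78.5
```

Emit:
servo_tool --rows '[0,0,0.1,0,0,0,1,0,0,0.2,0,0,0,1,0,0,0.3,0,0,0,1,0,0,0.3,0,0,0,1]'

```text
time_s: 8.32
tcp_pos: [0.4596, -0.1556, 0.1033]
ee_rot: [-180.0, 0.0, 60.0]
force: [-0.4, -0.6, -0.5]
opening: 0.179
grip_force: 78.5
```

Emit:
servo_tool --rows '[0,0,0.1,0,0,0,1,0,0,0.2,0,0,0,1,0,0,0.3,0,0,0,1,0,0,0.3,0,0,0,1]'

```text
time_s: 8.82
tcp_pos: [0.4597, -0.1556, 0.1004]
ee_rot: [180.0, -0.0, 60.0]
force: [1.5, -0.7, -1.3]
opening: 0.178
grip_force: 78.5
```

Emit:
servo_tool --rows '[0,0,0.1,0,0,0,1,0,0,0.2,0,0,0,1,0,0,0.3,0,0,0,1,0,0,0.3,0,0,0,1]'

```text
time_s: 9.32
tcp_pos: [0.4598, -0.1557, 0.0974]
ee_rot: [180.0, -0.0, 60.0]
force: [2.4, -1.4, 1.2]
opening: 0.18
grip_force: 78.8
```

Emit:
servo_tool --rows '[0.02,0.01,0.1,0,0,0,1,0.04,0.01,0.2,0,0,0,1,0.05,0.01,0.3,0,0,0,1,0.05,0.01,0.3,0,0,0,1]'

```text
time_s: 9.82
tcp_pos: [0.46, -0.1552, 0.0943]
ee_rot: [-180.0, -0.0, 60.0]
force: [2.8, -2.1, 2.0]
opening: 0.179
grip_force: 78.8
```

Emit:
servo_tool --rows '[0.02,0.02,0.1,0,0,0,1,0.04,0.03,0.2,0,0,0,1,0.06,0.04,0.3,0,0,0,1,0.06,0.04,0.3,0,0,0,1]'

```text
time_s: 10.32
tcp_pos: [0.4605, -0.1549, 0.0912]
ee_rot: [-180.0, 0.0, 60.0]
force: [2.2, -1.9, 1.2]
opening: 0.181
grip_force: 78.8
```

Emit:
servo_tool --rows '[0.02,0,0.1,0,0,0,1,0.03,0,0.2,0,0,0,1,0.04,0,0.3,0,0,0,1,0.04,0,0.3,0,0,0,1]'

```text
time_s: 10.82
tcp_pos: [0.4607, -0.1546, 0.0883]
ee_rot: [-180.0, 0.0, 60.0]
force: [2.5, -2.2, 1.8]
opening: 0.175
grip_force: 78.8
```

Emit:
servo_tool --rows '[0.02,0.01,0.1,0,0,0,1,0.04,0.01,0.2,0,0,0,1,0.06,0.01,0.3,0,0,0,1,0.06,0.01,0.3,0,0,0,1]'

```text
time_s: 11.32
tcp_pos: [0.4611, -0.1541, 0.0852]
ee_rot: [-180.0, 0.0, 60.0]
force: [1.4, -1.4, -0.6]
opening: 0.177
grip_force: 78.7
```

Emit:
servo_tool --rows '[0.02,0,0.1,0,0,0,1,0.04,0,0.2,0,0,0,1,0.06,0,0.3,0,0,0,1,0.06,0,0.3,0,0,0,1]'

```text
time_s: 11.82
tcp_pos: [0.4613, -0.1536, 0.0822]
ee_rot: [-180.0, 0.0, 60.0]
force: [0.6, -1.9, -0.7]
opening: 0.181
grip_force: 78.6
```

Emit:
servo_tool --rows '[0.02,-0.01,0.1,0,0,0,1,0.04,-0.02,0.2,0,0,0,1,0.05,-0.02,0.3,0,0,0,1,0.05,-0.02,0.3,0,0,0,1]'

```text
time_s: 12.32
tcp_pos: [0.4615, -0.153, 0.0793]
ee_rot: [-180.0, 0.0, 60.0]
force: [1.2, -3.2, -0.2]
opening: 0.18
grip_force: 78.6
```

Emit:
servo_tool --rows '[0.02,-0.01,0.1,0,0,0,1,0.04,-0.02,0.2,0,0,0,1,0.05,-0.02,0.3,0,0,0,1,0.05,-0.02,0.3,0,0,0,1]'

```text
time_s: 12.82
tcp_pos: [0.4616, -0.1525, 0.0763]
ee_rot: [-180.0, 0.0, 60.0]
force: [1.8, -3.3, -1.4]
opening: 0.181
grip_force: 78.6
```

Emit:
servo_tool --rows '[0.02,0,0.1,0,0,0,1,0.04,0,0.2,0,0,0,1,0.05,0,0.3,0,0,0,1,0.05,0,0.3,0,0,0,1]'

```text
time_s: 13.32
tcp_pos: [0.4618, -0.1521, 0.0733]
ee_rot: [-180.0, 0.0, 60.0]
force: [2.0, -4.2, -1.6]
opening: 0.178
grip_force: 78.5
```

Emit:
servo_tool --rows '[0.01,0,0.1,0,0,0,1,0.02,0,0.2,0,0,0,1,0.03,0,0.2,0,0,0,1,0.03,0,0.2,0,0,0,1]'

```text
time_s: 13.82
tcp_pos: [0.4619, -0.1518, 0.0713]
ee_rot: [-180.0, 0.0, 60.0]
force: [1.5, -3.7, -1.9]
opening: 0.179
grip_force: 78.5
```

Emit:
servo_tool --rows '[0.01,0,0.05,0,0,0,1,0.01,0,0.1,0,0,0,1,0.01,0,0.15,0,0,0,1,0.01,0,0.2,0,0,0,1]'

```text
time_s: 14.32
tcp_pos: [0.4621, -0.1517, 0.0694]
ee_rot: [-180.0, -0.0, 60.0]
force: [1.1, -4.9, 0.2]
opening: 0.179
grip_force: 78.9
```

Emit:
servo_tool --rows '[0,0,0.05,0,0,0,1,0,0,0.1,0,0,0,1,0,0,0.1,0,0,0,1]'

```text
time_s: 14.7
tcp_pos: [0.4621, -0.1517, 0.0683]
ee_rot: [-180.0, -0.0, 60.0]
force: [0.7, -3.6, -0.5]
opening: 0.175
grip_force: 78.8
```

Emit:
servo_tool --rows '[0,0,0.05,0,0,0,1,0,0,0.1,0,0,0,1,0,0,0.1,0,0,0,1]'

```text
time_s: 15.08
tcp_pos: [0.4621, -0.1517, 0.0674]
ee_rot: [180.0, -0.0, 60.0]
force: [-0.2, -3.9, 2.1]
opening: 0.185
grip_force: 79.0
```

Emit:
servo_tool --rows '[0,0,0.05,0,0,0,1,0,0,0.05,0,0,0,1]'

```text
time_s: 15.32
tcp_pos: [0.4623, -0.1518, 0.0673]
ee_rot: [180.0, 0.0, 60.0]
force: [-1.1, -4.7, 11.4]
opening: 0.181
grip_force: 80.1
```

Emit:
servo_tool --rows '[0,0,0.02,0,0,0,1,0,0,0.03,0,0,0,1]'

```text
time_s: 15.58
tcp_pos: [0.4624, -0.1519, 0.0672]
ee_rot: [180.0, 0.0, 60.0]
force: [-2.4, -4.7, 18.4]
opening: 0.178
grip_force: 81.0
```

Emit:
servo_tool --rows '[0,0,0.01,0,0,0,1,0,0,0.01,0,0,0,1,0,0,0.01,0,0,0,1,0,0,0.01,0,0,0,1,0,0,0.01,0,0,0,1]'

```text
time_s: 16.2
tcp_pos: [0.4623, -0.1519, 0.0672]
ee_rot: [180.0, 0.0, 60.0]
force: [-2.9, -3.6, 19.9]
opening: 0.181
grip_force: 81.1
```

Emit:
servo_tool --rows '[0,0,0,0,0,0,1]'

```text
time_s: 16.32
tcp_pos: [0.4624, -0.1519, 0.0672]
ee_rot: [180.0, 0.0, 60.0]
force: [-3.3, -4.9, 19.7]
opening: 0.18
grip_force: 81.1
```

```bash
python3 look.py d2
python3 - <<'E'
from crop import *
b=cv2.imread("pics/d2_full.png"); cv2.imwrite("pics/d2z.png",crop(b,345,165,60,60,9))
E
```

```text
16.625 [ 0.46236097 -0.15187278  0.06716659] [1.95113630e-05 7.49053483e-06 1.16728763e-05] [1.79952251e+02 2.08046357e-03 5.99629896e+01] [-3.75257652 -4.04255095 19.21472582] 0.17797129205602608
0 [384.59915583 209.38207296]
0.0138 [384.08975638 214.63666315]
0.0598 [382.43660838 231.63202382]
```

View pics/d2z.png

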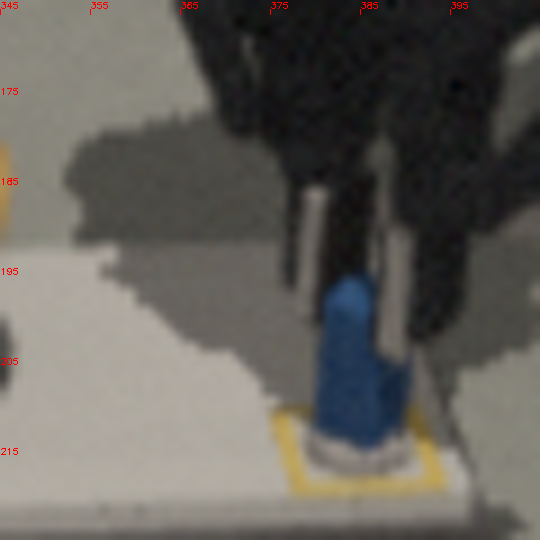

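Emit:
servo_tool --rows '[0,0,-0.03,0,0,0,1,0,0,-0.05,0,0,0,1,0,0,-0.05,0,0,0,0.7,0,0,-0.05,0,0,0,0.5,0,0,-0.05,0,0,0,0.5]'

```text
time_s: 17.25
tcp_pos: [0.462, -0.1514, 0.0669]
ee_rot: [-180.0, -0.0, 60.0]
force: [0.2, 0.1, -0.2]
opening: 0.502
grip_force: 0.0
```

Emit:
servo_tool --rows '[0,0,-1,0,0,0,0.5,0,0,-3,0,0,0,0.5,0,0,-6,0,0,0,0.5,0,0,-10,0,0,0,0.5,0,0,-14,0,0,0,0.5]'

```text
time_s: 17.88
tcp_pos: [0.4619, -0.1515, 0.2089]
ee_rot: [180.0, -0.0, 60.0]
force: [0.6, -0.2, -0.1]
opening: 0.503
grip_force: 0.0
```

```bash
python3 mv.py .5505 .0705 .21 103 0.35 8
```

```text
17.875 [ 0.4619 -0.1515  0.2089] [ 1.7999e+02 -2.0000e-02  5.9990e+01] [ 0.6 -0.2 -0.1] 0.5028135573394107
[ 2.96,-0.43,-0.01,0,-0,-0.094,0.35, 5.91,-0.86,-0.03,0,-0,-0.188,0.35, 8.87,-1.29,-0.04,0,-0,-0.282,0.35, 11.83,-1.72,-0.05,0,-0,-0.375,0.35, 14.79,-2.14,-0.06,0,-0,-0.469,0.35 ]
[ 2.83,0.95,-0.01,0,-0,-0.094,0.35, 5.66,1.91,-0.03,0,-0,-0.188,0.35, 8.49,2.86,-0.04,0,-0,-0.282,0.35 ]
```

Emit:
servo_tool --rows '[2.96,-0.43,0,0,0,-0.094,0.35,5.91,-0.86,0,0,0,-0.188,0.35,8.87,-1.29,0,0,0,-0.282,0.35,11.83,-1.72,0,0,0,-0.375,0.35,14.79,-2.14,0,0,0,-0.469,0.35]'

```text
time_s: 18.5
tcp_pos: [0.5178, -0.012, 0.2077]
ee_rot: [180.0, 0.0, 87.0]
force: [0.3, -0.6, 0.3]
opening: 0.649
grip_force: 0.0
```

Emit:
servo_tool --rows '[2.83,0.95,0,0,0,-0.094,0.35,5.66,1.91,0,0,0,-0.188,0.35,8.49,2.86,0,0,0,-0.282,0.35,8.49,2.86,0,0,0,-0.282,0.35]'

```text
time_s: 19.0
tcp_pos: [0.5509, 0.0724, 0.2075]
ee_rot: [180.0, -0.1, 103.2]
force: [-1.8, -0.4, -0.3]
opening: 0.646
grip_force: 0.0
```

```bash
python3 mv.py .5505 .0705 .067 103 0.35 5
python3 - <<'E'
from rig import imaging; from crop import *
a=np.ascontiguousarray(imaging.capture("top")[:,:,::-1]); b=np.ascontiguousarray(imaging.capture("side")[:,:,::-1])
cv2.imwrite("pics/e_top.png",a);cv2.imwrite("pics/e_side.png",b)
cv2.imwrite("pics/e.png",side_by(crop(a,355,215,75,80,5),crop(b,305,180,85,110,5)))
E
```

```text
19.0 [0.5509 0.0724 0.2075] [ 1.7997e+02 -7.0000e-02  1.0322e+02] [-1.8 -0.4 -0.3] 0.6462790550794612
[ -0.04,-0.02,2.81,0,-0,0.001,0.35, -0.08,-0.04,5.62,0,-0,0.002,0.35, -0.12,-0.05,8.43,0,-0.001,0.002,0.35, -0.16,-0.07,11.24,0,-0.001,0.003,0.35, -0.19,-0.09,14.05,0,-0.001,0.004,0.35 ]
```

View pics/e.png

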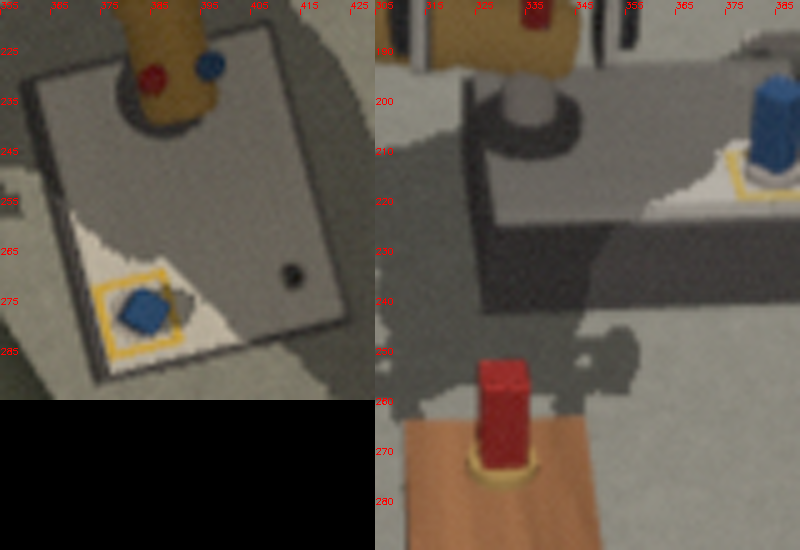

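Emit:
servo_tool --rows '[-0.08,-0.04,3.5,0,0,0,0.35,-0.15,-0.07,7,0,0,0,0.35,-0.19,-0.09,10.5,0,0,0,0.35,-0.19,-0.09,13,0,0,0,0.35,-0.19,-0.09,14,0,0,0,0.35]'

```text
time_s: 19.73
tcp_pos: [0.5497, 0.067, 0.0662]
ee_rot: [-179.9, 0.0, 102.9]
force: [0.8, -0.4, 0.7]
opening: 0.653
grip_force: 0.0
```

Emit:
servo_tool --rows '[0,0,0,0,0,0,0.7,0,0,0,0,0,0,1,0,0,0,0,0,0,1,0,0,0,0,0,0,1,0,0,0,0,0,0,1]' --grip_force 80

```text
time_s: 20.35
tcp_pos: [0.5511, 0.0681, 0.0683]
ee_rot: [179.9, 0.0, 103.0]
force: [-1.1, -1.0, 7.1]
opening: 0.185
grip_force: 78.3
```

Emit:
servo_tool --rows '[0,0,-0.5,0,0,0,1,0,0,-2,0,0,0,1,0,0,-4,0,0,0,1,0,0,-7,0,0,0,1,0,0,-10,0,0,0,1]'

```text
time_s: 20.98
tcp_pos: [0.5503, 0.0683, 0.1691]
ee_rot: [180.0, -0.0, 103.0]
force: [0.2, -0.9, -0.7]
opening: 0.184
grip_force: 78.4
```

```bash
python3 look.py f1
python3 - <<'E'
from geo import *
def dark(im,u,v,r):
    g=im.astype(float).mean(2); ys,xs=np.mgrid[v-r:v+r+1,u-r:u+r+1]; p=g[v-r:v+r+1,u-r:u+r+1]
    w=np.clip(np.median(p)*.9-p,0,None); return np.array([(w*xs).sum(),(w*ys).sum()])/w.sum()
t0=cv2.imread("pics/top0.png"); t1=cv2.imread("pics/e_top.png")
a=dark(t0,415,268,4); b=dark(t1,413,270,4); print(a,b,onz("top",a,.0533),onz("top",b,.0533), onz("top",(384.2,277.6),.0533))
def yel(im):
    h=cv2.cvtColor(im,cv2.COLOR_BGR2HSV)[262:292,370:398].astype(int); return None
def comp(im,m,x0,z,c,n):
    nn,l,st,ce=cv2.connectedComponentsWithStats(m.astype(np.uint8)); m=l==1+np.argmax(st[1:,4])
    print(c,n,[np.round(v,4) for v in fitbox(c,m,x0,z+.006,z+.046)])
for f,c,bR,bB in (("e_side","side",(320,240,35,50),(365,185,40,35)),("f1_full","side",(315,190,40,60),None),("e_top","top",None,(370,265,30,25))):
    im=cv2.imread(f"pics/{f}.png").astype(int); B,G,R=im[...,0],im[...,1],im[...,2]
    for n,q,m,x0,z in (("red",bR,(R-G>30)&(abs(G-B)<25)&(R>1.8*G),(.55,.07),.055 if f[0]=='e' else .155),("blue",bB,B-R>8,(.462,-.152),.0535)):
        if q is None: continue
        roi=np.zeros(m.shape,bool); x,y,w,h=q; roi[y:y+h,x:x+w]=1; comp(im,m&roi,x0,z,c+f,n) if 0 else comp(im,m&roi,x0,z,c,n)
E
```

```text
21.275 [0.55092946 0.06828379 0.16913092] [0.0007232  0.00030661 0.00208283] [-1.79965228e+02  5.75283457e-04  1.03001010e+02] [ 0.08266769 -0.5913824  -1.60660768] 0.18388965285739892
0 [331.34056645 222.09899696]
0.0138 [331.17106387 228.54278112]
0.0598 [330.62578643 249.22420286]
[414.63761936 268.56710291] [413.13823577 269.81571266] [ 0.48314825 -0.23431898  0.0533    ] [ 0.48002559 -0.23051042  0.0533    ] [ 0.46048514 -0.15806025  0.0533    ]
side red [array([0.5503, 0.0717]), np.float64(9.3557), np.float64(28.3467), np.int64(212)]
side blue [array([ 0.4622, -0.1534]), np.float64(-19.4632), np.float64(23.6119), np.int64(193)]
side red [array([0.5494, 0.0713]), np.float64(7.7763), np.float64(33.1971), np.int64(243)]
top blue [array([ 0.4612, -0.1531]), np.float64(-38.7344), np.float64(15.8918), np.int64(63)]
```

View pics/f1.png

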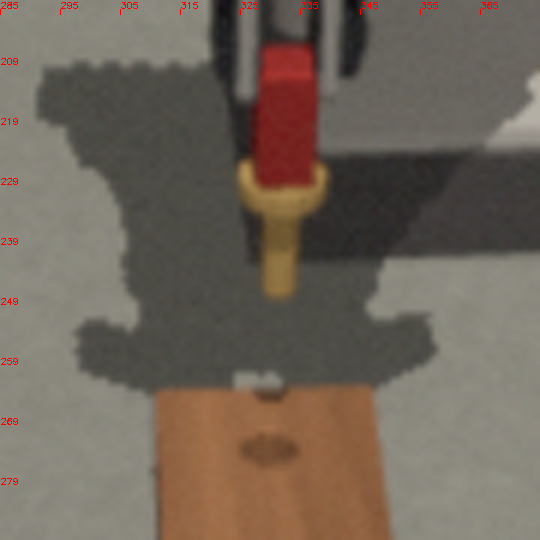

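```bash
python3 mv.py .4793 -.2333 .20 60 1 9
```

```text
21.275 [0.55   0.068  0.1668] [-179.97    0.    103.  ] [ 0.1 -0.6 -1.6] 0.18388965285739892
[ -3.09,-1.52,-0.37,-0,0,0.083,1, -6.17,-3.04,-0.74,-0,0,0.167,1, -9.26,-4.56,-1.1,-0,0,0.25,1, -12.34,-6.08,-1.47,-0,0,0.334,1, -15.43,-7.59,-1.84,-0,0,0.417,1 ]
[ -3.44,-0.14,-0.37,-0,0,0.083,1, -6.87,-0.28,-0.74,-0,0,0.167,1, -10.31,-0.42,-1.11,-0,0,0.25,1, -13.74,-0.56,-1.48,-0,0,0.334,1 ]
```

Emit:
servo_tool --rows '[-3.09,-1.52,-1.2,0,0,0.083,1,-6.17,-3.04,-2.4,0,0,0.167,1,-9.26,-4.56,-3.3,0,0,0.25,1,-12.34,-6.08,-3.3,0,0,0.334,1,-15.43,-7.59,-3.3,0,0,0.417,1]'

```text
time_s: 21.9
tcp_pos: [0.5104, -0.1003, 0.1995]
ee_rot: [-179.9, -0.0, 79.0]
force: [-0.1, 1.2, -0.7]
opening: 0.178
grip_force: 78.5
```

Emit:
servo_tool --rows '[-3.44,-0.14,0,0,0,0.083,1,-6.87,-0.28,0,0,0,0.167,1,-10.31,-0.42,0,0,0,0.25,1,-13.74,-0.56,0,0,0,0.334,1,-13.74,-0.56,0,0,0,0.334,1]'

```text
time_s: 22.52
tcp_pos: [0.4784, -0.2353, 0.1992]
ee_rot: [-179.9, 0.1, 59.7]
force: [0.2, 0.7, -0.9]
opening: 0.183
grip_force: 78.4
```

Emit:
servo_tool --rows '[0,0,3,0,0,0,1,0,0,5.5,0,0,0,1,0,0,7.5,0,0,0,1,0,0,8.3,0,0,0,1,0,0,8.3,0,0,0,1]'

```text
time_s: 23.15
tcp_pos: [0.4796, -0.2326, 0.1168]
ee_rot: [-179.9, -0.0, 60.0]
force: [0.3, -0.0, -0.2]
opening: 0.182
grip_force: 78.5
```

```bash
python3 look.py g1; python3 mv.py .4793 -.2333 .108 60 1 4
python3 - <<'E'
from geo import *
im=cv2.imread("pics/g1_full.png").astype(int); B,G,R=im[...,0],im[...,1],im[...,2]
m=(R-G>30)&(abs(G-B)<25)&(R>1.8*G); r=np.zeros(m.shape,bool); r[120:215,350:410]=1; m&=r
nn,l,st,ce=cv2.connectedComponentsWithStats(m.astype(np.uint8)); k=1+np.argmax(st[1:,4]); print(st[k])
for z in (.104,.106): print([np.round(v,4) for v in fitbox("side",l==k,(.48,-.231),z+.0,z+.040)])
E
```

```text
23.45 [ 0.47998047 -0.23308919  0.11756458] [6.71484732e-05 1.49949863e-04 1.32848268e-04] [ 1.79951964e+02 -4.39589652e-03  5.99750335e+01] [-0.53624985  0.39449681 -1.08996279] 0.17775098616241017
0 [380.81461549 171.01003217]
0.0138 [380.35320137 176.34746511]
0.0598 [378.853293   193.63837939]
23.45 [ 0.4799 -0.2332  0.1175] [179.95  -0.    59.98] [-0.5  0.4 -1.1] 0.17775098616241017
[ -0.01,-0.01,0.24,0,-0,-0,1, -0.02,-0.02,0.48,0,-0,-0,1, -0.03,-0.04,0.71,0.001,-0,-0,1, -0.04,-0.05,0.95,0.001,-0,-0,1 ]
[375 157  11  20 152]
[array([ 0.4829, -0.2425]), np.float64(10.3844), np.float64(46.0759), np.int64(152)]
[array([ 0.4829, -0.2387]), np.float64(9.641), np.float64(46.5861), np.int64(152)]
```

Emit:
servo_tool --rows '[0,0,0.5,0,0,0,1,0,0,0.9,0,0,0,1,0,0,1.1,0,0,0,1,0,0,1.2,0,0,0,1,0,0,1.2,0,0,0,1]'

```text
time_s: 24.08
tcp_pos: [0.4796, -0.2331, 0.1049]
ee_rot: [-180.0, -0.0, 60.0]
force: [-0.2, 0.0, -0.4]
opening: 0.181
grip_force: 78.5
```

Emit:
servo_tool --rows '[0,0,0.1,0,0,0,1,0,0,0.15,0,0,0,1,0,0,0.2,0,0,0,1,0,0,0.2,0,0,0,1]'

```text
time_s: 24.58
tcp_pos: [0.4797, -0.2331, 0.103]
ee_rot: [180.0, -0.0, 60.0]
force: [0.4, -0.3, -0.9]
opening: 0.182
grip_force: 78.5
```

Emit:
servo_tool --rows '[0,0,0.05,0,0,0,1,0,0,0.1,0,0,0,1,0,0,0.1,0,0,0,1]'

```text
time_s: 24.95
tcp_pos: [0.4796, -0.2331, 0.1019]
ee_rot: [-180.0, -0.0, 60.0]
force: [0.6, 1.1, -0.2]
opening: 0.177
grip_force: 78.5
```

Emit:
servo_tool --rows '[0,0,0.05,0,0,0,1,0,0,0.1,0,0,0,1,0,0,0.1,0,0,0,1]'

```text
time_s: 25.32
tcp_pos: [0.4796, -0.2331, 0.101]
ee_rot: [-180.0, -0.0, 60.0]
force: [0.3, -0.4, -0.7]
opening: 0.181
grip_force: 78.5
```

Emit:
servo_tool --rows '[0,0,0.05,0,0,0,1,0,0,0.1,0,0,0,1,0,0,0.1,0,0,0,1]'

```text
time_s: 25.7
tcp_pos: [0.4796, -0.2331, 0.0999]
ee_rot: [-180.0, 0.0, 60.0]
force: [0.3, 0.5, -0.4]
opening: 0.178
grip_force: 78.5
```

Emit:
servo_tool --rows '[0,0,0.1,0,0,0,1,0,0,0.2,0,0,0,1,0,0,0.2,0,0,0,1]'

```text
time_s: 26.08
tcp_pos: [0.4796, -0.2331, 0.0979]
ee_rot: [-180.0, -0.0, 60.0]
force: [-0.1, -0.4, -0.8]
opening: 0.178
grip_force: 78.5
```

Emit:
servo_tool --rows '[0,0,0.05,0,0,0,1,0,0,0.1,0,0,0,1,0,0,0.1,0,0,0,1]'

```text
time_s: 26.45
tcp_pos: [0.4796, -0.2332, 0.097]
ee_rot: [-180.0, 0.0, 60.0]
force: [-0.0, 0.2, -0.4]
opening: 0.182
grip_force: 78.5
```

Emit:
servo_tool --rows '[0,0,0.05,0,0,0,1,0,0,0.1,0,0,0,1,0,0,0.1,0,0,0,1]'

```text
time_s: 26.82
tcp_pos: [0.4796, -0.2331, 0.0959]
ee_rot: [-180.0, -0.0, 60.0]
force: [-0.8, -0.8, -0.3]
opening: 0.179
grip_force: 78.5
```

Emit:
servo_tool --rows '[0,0,0.05,0,0,0,1,0,0,0.1,0,0,0,1,0,0,0.1,0,0,0,1]'

```text
time_s: 27.2
tcp_pos: [0.4796, -0.2331, 0.095]
ee_rot: [-180.0, 0.0, 60.0]
force: [-0.4, 0.2, -0.7]
opening: 0.179
grip_force: 78.5
```

Emit:
servo_tool --rows '[0,0,0.05,0,0,0,1,0,0,0.1,0,0,0,1,0,0,0.1,0,0,0,1]'

```text
time_s: 27.58
tcp_pos: [0.4796, -0.2331, 0.094]
ee_rot: [-180.0, -0.0, 60.0]
force: [-0.9, -0.1, 0.5]
opening: 0.179
grip_force: 78.5
```

Emit:
servo_tool --rows '[0,0,0.05,0,0,0,1,0,0,0.1,0,0,0,1,0,0,0.1,0,0,0,1]'

```text
time_s: 27.95
tcp_pos: [0.4796, -0.2331, 0.0929]
ee_rot: [-180.0, 0.0, 60.0]
force: [-0.0, -0.3, -0.0]
opening: 0.182
grip_force: 78.5
```

Emit:
servo_tool --rows '[0,0,0.1,0,0,0,1,0,0,0.2,0,0,0,1,0,0,0.3,0,0,0,1,0,0,0.3,0,0,0,1]'

```text
time_s: 28.45
tcp_pos: [0.4796, -0.2331, 0.0899]
ee_rot: [-180.0, 0.0, 60.0]
force: [0.1, 0.4, -0.4]
opening: 0.177
grip_force: 78.5
```

Emit:
servo_tool --rows '[0,0,0.1,0,0,0,1,0,0,0.2,0,0,0,1,0,0,0.3,0,0,0,1,0,0,0.4,0,0,0,1,0,0,0.4,0,0,0,1]'

```text
time_s: 29.08
tcp_pos: [0.4796, -0.2331, 0.0859]
ee_rot: [-180.0, -0.0, 60.0]
force: [0.5, -0.3, -0.6]
opening: 0.178
grip_force: 78.5
```

Emit:
servo_tool --rows '[0,0,0.15,0,0,0,1,0,0,0.3,0,0,0,1,0,0,0.45,0,0,0,1,0,0,0.6,0,0,0,1,0,0,0.6,0,0,0,1]'

```text
time_s: 29.7
tcp_pos: [0.4796, -0.2331, 0.0799]
ee_rot: [-180.0, -0.0, 60.0]
force: [0.1, -0.2, -0.3]
opening: 0.178
grip_force: 78.5
```

Emit:
servo_tool --rows '[0,0,0.15,0,0,0,1,0,0,0.3,0,0,0,1,0,0,0.45,0,0,0,1,0,0,0.6,0,0,0,1,0,0,0.6,0,0,0,1]'

```text
time_s: 30.32
tcp_pos: [0.4796, -0.2331, 0.0739]
ee_rot: [-180.0, 0.0, 60.0]
force: [-0.8, -0.4, -1.8]
opening: 0.185
grip_force: 78.5
```

Emit:
servo_tool --rows '[0,0,0.15,0,0,0,1,0,0,0.3,0,0,0,1,0,0,0.45,0,0,0,1,0,0,0.5,0,0,0,1,0,0,0.5,0,0,0,1]'

```text
time_s: 30.95
tcp_pos: [0.4796, -0.2331, 0.069]
ee_rot: [-180.0, -0.0, 60.0]
force: [-0.4, 0.1, -0.3]
opening: 0.18
grip_force: 78.5
```

Emit:
servo_tool --rows '[0,0,0.05,0,0,0,1,0,0,0.1,0,0,0,1,0,0,0.1,0,0,0,1]'

```text
time_s: 31.32
tcp_pos: [0.4796, -0.2331, 0.068]
ee_rot: [-180.0, 0.0, 60.0]
force: [-0.9, -1.2, -1.3]
opening: 0.181
grip_force: 78.5
```

Emit:
servo_tool --rows '[0,0,0.04,0,0,0,1,0,0,0.04,0,0,0,1]'

```text
time_s: 31.58
tcp_pos: [0.4796, -0.2331, 0.0676]
ee_rot: [-180.0, 0.0, 60.0]
force: [-0.7, -0.0, -1.8]
opening: 0.18
grip_force: 78.5
```

Emit:
servo_tool --rows '[0,0,0.04,0,0,0,1,0,0,0.04,0,0,0,1]'

```text
time_s: 31.82
tcp_pos: [0.4796, -0.2332, 0.0672]
ee_rot: [-180.0, 0.0, 60.0]
force: [0.1, 0.5, -0.9]
opening: 0.181
grip_force: 78.5
```

Emit:
servo_tool --rows '[0,0,0.04,0,0,0,1,0,0,0.04,0,0,0,1]'

```text
time_s: 32.08
tcp_pos: [0.4797, -0.2332, 0.0669]
ee_rot: [180.0, 0.0, 60.0]
force: [-0.6, 0.2, 1.1]
opening: 0.178
grip_force: 78.8
```

Contact is beginning at the expected height.

Emit:
servo_tool --rows '[0,0,0.04,0,0,0,1,0,0,0.04,0,0,0,1]'

```text
time_s: 32.33
tcp_pos: [0.4798, -0.2332, 0.0668]
ee_rot: [180.0, 0.0, 60.0]
force: [-2.6, 0.8, 8.9]
opening: 0.182
grip_force: 79.8
```

Emit:
servo_tool --rows '[0,0,0.03,0,0,0,1,0,0,0.04,0,0,0,1]'

```text
time_s: 32.58
tcp_pos: [0.4799, -0.2333, 0.0667]
ee_rot: [180.0, 0.0, 60.0]
force: [-4.5, 0.8, 19.4]
opening: 0.181
grip_force: 80.8
```

Emit:
servo_tool --rows '[0,0,0.01,0,0,0,1,0,0,0.01,0,0,0,1,0,0,0.01,0,0,0,1,0,0,0.01,0,0,0,1,0,0,0.01,0,0,0,1]'

```text
time_s: 33.2
tcp_pos: [0.4799, -0.2333, 0.0667]
ee_rot: [180.0, 0.0, 60.0]
force: [-5.2, 2.0, 19.3]
opening: 0.181
grip_force: 80.9
```

Emit:
servo_tool --rows '[0,0,0,0,0,0,1,0,0,-0.03,0,0,0,1,0,0,-0.06,0,0,0,1,0,0,-0.06,0,0,0,1]'

```text
time_s: 33.7
tcp_pos: [0.4798, -0.2332, 0.0668]
ee_rot: [180.0, 0.0, 60.0]
force: [-2.3, 0.8, 7.5]
opening: 0.182
grip_force: 79.5
```

Emit:
servo_tool --rows '[0,0,0,0,0,0,0.7,0,0,0,0,0,0,0.5,0,0,0,0,0,0,0.5]'

```text
time_s: 34.08
tcp_pos: [0.4796, -0.2331, 0.0664]
ee_rot: [-180.0, -0.0, 60.0]
force: [-0.4, 0.2, -0.5]
opening: 0.503
grip_force: 0.0
```

Emit:
servo_tool --rows '[0,0,-1,0,0,0,0.5,0,0,-3,0,0,0,0.5,0,0,-6,0,0,0,0.5,0,0,-10,0,0,0,0.5,0,0,-14,0,0,0,0.5]'

```text
time_s: 34.7
tcp_pos: [0.4795, -0.233, 0.2085]
ee_rot: [180.0, -0.0, 60.0]
force: [0.8, -0.4, 0.3]
opening: 0.497
grip_force: 0.0
```

Emit:
servo_tool --rows '[-4,-4,0,0,0,0,0.5,-7,-7,0,0,0,0,0.5,-7,-7,0,0,0,0,0.5,-7,-7,0,0,0,0,0.5]'

```text
time_s: 35.2
tcp_pos: [0.3846, -0.2587, 0.2072]
ee_rot: [179.9, -0.0, 60.0]
force: [-0.5, -0.1, -0.1]
opening: 0.502
grip_force: 0.0
```

Run:
```python
from rig import *; from geo import *
a=imaging.capture("top"); b=imaging.capture("side"); cv2.imwrite("pics/h_top.png",a[:,:,::-1]); cv2.imwrite("pics/h_side.png",b[:,:,::-1])
import crop; cv2.imwrite("pics/h.png",crop.side_by(crop.crop(np.ascontiguousarray(a[:,:,::-1]),355,215,75,80,5),crop.crop(np.ascontiguousarray(b[:,:,::-1]),315,160,85,85,5)))
im=b[:,:,::-1].astype(int); B,G,R=im[...,0],im[...,1],im[...,2]
for n,m,x0 in (("red",(R-G>30)&(abs(G-B)<25)&(R>1.8*G),(.4815,-.2306)),("blue",B-R>8,(.462,-.152))):
    r=np.zeros(m.shape,bool); u=proj("side",[*x0,.08])[0].astype(int); r[u[1]-18:u[1]+18,u[0]-14:u[0]+15]=1
    nn,l,st,_=cv2.connectedComponentsWithStats((m&r).astype(np.uint8)); k=1+np.argmax(st[1:,4])
    print(n,st[k],[np.round(v,4) for v in fitbox("side",l==k,x0,.0595,.0995)])
print(get_state()['time_s'],get_state()['tcp_pos'])
```

```text
red [374 178  11  18 149] [array([ 0.4812, -0.2294]), np.float64(-6.81), np.float64(29.2169), np.int64(149)]
blue [380 195  12  20 181] [array([ 0.4621, -0.1526]), np.float64(-15.3177), np.float64(27.1163), np.int64(181)]
35.3 [ 0.38485477 -0.25832244  0.20668677]
```

```bash
python3 -c "
from rig import bot; print(bot.job_done())"
```

```text
the job is handed in; nothing more can be done
None
```

The drift pin drew the foot into line, then the bolt went into the plain hole; both are seated collar on plate after a push of about 19–20 N held over half a second, and the job was handed in at about 35 s. The bolt's final seating was checked only by force, height and image measurement, as the picture allowance was used up.

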